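# Set the forge blower's air gate and start it

## Task

Without gripping it, push the upright post of the air gate's lever round with the fingers until the lever's yellow pointer points at the middle of the red dot on the scale plate. Then press the green start button on the switch box right down with the fingertips and move clear, leaving the lever on the red dot. Leave the jar, the brass nut, the hammer and the chisel where they are.

Things in the scene. Friction and masses are not known exactly. Their poses are not given: they have to be found in the camera images.
- air_gate: Fixed forge air gate: a green drum with a flat aluminium scale plate on top. Origin on the vertical turning axis of ring and lever, at bench height; z up. Plate top 70 mm above the bench; it reaches along the gate's x from -85 to +150 mm, along y 125 mm each way. Black ticks 107 to 119 mm from the axis, up to 60 degrees either side of +x. A duct elbow below the plate reaches to x = -200 mm.
- air_lever: Dark iris ring, 110 mm wide, top 87 mm above the bench, with a flat steel lever (20 mm wide, top at 79 mm). Origin on the turning axis at bench height; +x runs along the lever to post and pointer, z up. Turns 1.15 rad either way from the gate's +x (counter-clockwise from above is positive); friction only (0.2 N m, some 2.5 N at the post), no spring: it stays where left.
- post_top (a point): Centre of the top face of the lever's upright black post, to be pushed sideways: a cylinder 24 mm in diameter, its axis 85 mm from the turning axis, standing from 79 to 124 mm above the bench.
- pointer_tip (a point): Outer end of the lever's small yellow pointer, beyond the post, 105 mm from the turning axis and 76 mm above the bench.
- red_dot: Flat red magnetic dot, 16 mm in diameter, 2 mm thick, fixed on the scale plate 110 to 147 mm from the turning axis, to the left or the right of where the lever starts. Origin at the centre of its underside. The pointer turns past it without touching.
- blue_dot: Flat blue dot of the same size on the other side of the scale: another setting, not the wanted one.
- switch_box: Grey fixed switch box of the blower, 80 x 90 mm and 50 mm high, with the button on its top. Origin at the centre of its underside.
- start_button_top (a point): Centre of the top face of the round green button, 36 mm in diameter, on the switch box; moves down with it.
- start_button (a joint): Travel of the spring-loaded green button in m: 0 is up, 0.006 is fully down (about 5 N); it comes up again when released.
- flux_jar: Loose amber jar, 56 mm in diameter, 75 mm high, standing on the bench near the switch box; origin at the centre of its underside. Bystander.
- brass_nut: Loose brass nut, 30 mm wide, 20 mm high, standing on a rear corner of the scale plate; origin at the centre of its underside. Bystander.
- hammer: Loose hammer, 280 mm long, lying on the bench to the left. Bystander.
- chisel: Loose cold chisel, 160 mm long, 18 mm thick, lying on the bench to the right. Origin on the bench under its middle. Bystander.
Things that resemble listed ones, but are neither listed nor needed, are in the scene too. Of the things that look like the switch_box, the smallest one is meant.

How it is judged (in metres and radians):
On the way, in this order (a step that is already met when the one before it is completed fails the run):
1. the lever is pushed round until its pointer points at the red dot (within 6 mm of the dot's middle) and rests there (y of red_dot in the frame of air_lever between -0.006 and 0.006 m and x of red_dot in the frame of air_lever above 0.05 m and angular speed of air_lever below 0.1 rad/s), for 0.2 s.
2. then the green button is pressed down (more than 4 mm of its 6 mm) (value of joint start_button above 0.004 m and y of red_dot in the frame of air_lever between -0.006 and 0.006 m and x of red_dot in the frame of air_lever above 0.05 m), for 0.05 s.
At the end, for the whole second after the job is handed in: The lever is at rest with the line of its pointer passing within 6 mm of the red dot's middle, and the button, pressed after the lever was set, is up again (y of red_dot in the frame of air_lever between -0.006 and 0.006 m and x of red_dot in the frame of air_lever above 0.05 m and angular speed of air_lever below 0.05 rad/s and value of joint start_button below 0.002 m); the robot touches nothing.
It fails at once if the post is gripped between the fingers (grasp point within 10 mm of the post's axis, at post height, and touching) (horizontal distance between the grasp point and post_top below 0.01 m and z of the grasp point in the frame of post_top below 0.012 m and contact force between the fingers and air_lever above 0.5 N).
It fails at once if the button is pressed (more than 3 mm) while the lever is not on the red dot (value of joint start_button above 0.003 m and not (y of red_dot in the frame of air_lever between -0.006 and 0.006 m and x of red_dot in the frame of air_lever above 0.05 m)).
It fails at once if the jar, the brass nut, the hammer or the chisel is pushed aside or lifted (moved more than 20 mm) (distance of any of flux_jar, brass_nut, hammer, chisel from where it was at the start of the episode above 0.02 m).
It also fails if it takes over 51 s, if anything falls off the work surface, if the arm or the gripper's body presses on something with over 40 N, if the wrist force passes 120 N, or if a joint passes its speed limit or range.

## Robot

A 6-joint arm with a two-finger parallel gripper is mounted at the origin on the work surface. World frame = base frame: x ahead of the robot, y to its left, z up, the work surface at z = 0. Lengths are in mm, angles in rad, forces in N, time in s.
With the tool pointing down it reaches from about 350 to 775 mm from the base axis. Payload 7.3 kg.
Tool frame: the origin (TCP) lies midway between the tips of the shut fingers; the grasp point (between the pads) lies 19 mm behind it; z points along the fingers, y is the line along which they close (so a half turn about z gives the same grasp; the last joint's range is limited). The gripper opens to 92 mm and grips with 3 to 60 N. Pads are 19 mm wide; open, the fingers measure 130 mm over their backs; the gripper's body (75 mm by 190 mm) begins 47 mm behind the grasp point.
Start: joints at [-1.439, 0.342, 1.524, -0, 1.275, -0.146], TCP at [143.999, -504.888, 199.441] pointing down, gripper open.
Joint ranges: [-2.53, 2.53], [-0.77, 2.02], [0.04, 2.7], [-1, 4.14], [0.28, 2.66], [-3.11, 3.11]. Speed limits (rad/s): [2.57, 2.57, 3.14, 3.14, 3.14, 3.14].

## Interface

Orientations are given as [roll, pitch, yaw] about the fixed x, y, z axes, in that order (R = Rz(yaw) Ry(pitch) Rx(roll)).
In Python, from plant import bot gives the robot as it stands. The module is installed in compiled form; this text tells all that it offers.
- The arm moves only by the shell command python3 -m crank 'ROWS' [OPENING]. ROWS is JSON, a list of rows, each a list of 6 numbers: the shift along the tool's x, y, z in m, then the turn, a rotation vector about the tool's x, y, z in rad. In form: [[dx, dy, dz, wx, wy, wz], ...]. A call has 1 to 5 rows; each row shifts and turns the commanded pose from where the row before left it, along the tool's axes as they then stand; what a row does not reach is not made up. A row lasts 1/8 s, in which the tool goes at most 62.5 mm and 10.7 degrees, less where a joint would pass 70% of its speed; a pose out of reach is approached as far as the arm can. A call is refused whole if a number of a shift passes 0.0625 or a number of a turn 0.188, either way. A call with a gripper value outside its range is refused whole. OPENING is the opening in per cent of the stroke, from 0 (shut) to 100 (fully open), set as the call begins (- or left out, the last holds). The fingers move at their own pace and stop on an object; the grip force is fixed at half the most. Time passes only in rows, so rows that do not move let the fingers close. It gives the time, the measured TCP pose, the force, the opening and the grip force at its end, in the units of the state.
- bot.get_obs(): the state, without advancing time (a new reading comes with each control period).
- bot.capture(name): name is "side" or "top" or "wrist"; returns a dict with "color" (400x640x3 uint8, blue, green, red), "fov_y" (degrees; the focal length in pixels is half the picture's height over the tangent of half this angle, whatever the lens; pixels are square), "cx", "cy" (the principal point, pixels), "extrinsics" (4x4, takes a point from world to camera coordinates); the wrist camera has in their place "tool_from_camera" (4x4, takes a point from camera to tool coordinates, whose origin is the TCP and whose axes are the flange's). Camera axes: x right, y up, looking along -z (the intrinsics and any distortion apply to the point x, -y, -z); pixel columns grow to the right and rows downward; lengths in mm; the calibration is good to about 2 mm. A picture is of the moment at which its call begins: read the wrist's pose just before it. There is no depth.
- bot.close_job(): hands the job in; it is judged then, once.
The state is a dict: "time": time; "joint_positions": joint angles; "dq": joint speeds; "tau": joint torques, N m; "tool_pos": TCP position; "tcp_rot": TCP orientation; "contact_force": force on the tool from outside, world axes, zero at the start; "moment": the same for the moment, N m; "grip_width": finger opening in mm; "finger_force": force on a finger pad.
Only numpy, scipy, OpenCV 4.12 (cv2) and the standard library are available. Lean on these libraries where they do the work, as an engineer would, in place of code of your own. Each camera call takes 0.05 s, during which the arm holds its last target. There are 200 camera calls.

## Working session

There is one attempt and no reset: what is moved stays moved. The work goes in short steps, Python scripts to look and compute and a shell command to move; the robot and the scene stay as the last step left them, time stands still between calls to the robot, and variables do not carry over. Pictures are saved under pics/ and viewed, at most 10 in all, crops included, and the job is handed in when it is done.

```bash
mkdir -p pics
cat > h.py <<'E'
import numpy as np,cv2
from plant import bot
def ray(c,u,v,E=None):
    f=200/np.tan(np.radians(c["fov_y"])/2)
    d=np.array([(u-c["cx"])/f,-(v-c["cy"])/f,-1.])
    E=np.array(c["extrinsics"]) if E is None else E
    R,t=E[:3,:3],E[:3,3]
    return -R.T@t,R.T@d
def at(c,u,v,z):
    o,d=ray(c,u,v);return (o+d*(z-o[2])/d[2]).round(1)
def px(c,p):
    f=200/np.tan(np.radians(c["fov_y"])/2);E=np.array(c["extrinsics"])
    q=E[:3,:3]@np.array(p,float)+E[:3,3]
    return (c["cx"]+f*q[0]/-q[2], c["cy"]-f*q[1]/-q[2])
E
python3 - <<'E'
from h import *
import pickle
o=bot.get_obs();print(o)
for n in("top","side"):
    c=bot.capture(n);cv2.imwrite(f"pics/{n}0.png",c["color"]);pickle.dump(c,open(n+"0.pkl","wb"))
    print(n,{k:v for k,v in c.items() if k!="color"})
E
```

```text
{'time': 0.0, 'joint_positions': array([-1.43899664e+00,  3.42757040e-01,  1.52502005e+00, -1.12748790e-05,
        1.27540771e+00, -1.46002620e-01]), 'dq': array([ 2.66273013e-04, -6.07321458e-04, -3.12643915e-04, -3.30093495e-03,
       -1.05691901e-05, -1.45565273e-03]), 'tau': array([-1.46079372e-03, -4.31244493e+01, -2.44222391e+01,  7.15115061e-02,
        5.58469445e-02, -1.30600365e-04]), 'tool_pos': array([ 143.93349868, -504.41086302,  198.72613484]), 'tcp_rot': array([-3.14001587e+00, -2.20966351e-04,  2.77805427e-01]), 'contact_force': array([ 0.1911429 ,  0.60825522, -0.015039  ]), 'moment': array([0.00852981, 0.03203192, 0.0237609 ]), 'finger_force': 0.0, 'grip_width': 91.9199654013756}
top {'fov_y': 51.85860776663222, 'cx': 320.2989556210438, 'cy': 200.838107200337, 'extrinsics': array([[ 1.65826595e-02, -9.99766724e-01, -1.38388491e-02,
        -1.19359154e+01],
       [ 9.89488560e-01,  1.44204385e-02,  1.43890379e-01,
        -5.02114387e+02],
       [-1.43657250e-01, -1.60794680e-02,  9.89496865e-01,
        -1.13852020e+03],
       [ 0.00000000e+00,  0.00000000e+00,  0.00000000e+00,
         1.00000000e+00]])}
side {'fov_y': 55.17498982589318, 'cx': 316.43334203851504, 'cy': 195.60073749242167, 'extrinsics': array([[-9.89839358e-01, -1.41030715e-01, -1.81213314e-02,
         4.75149980e+02],
       [ 5.19175994e-02, -4.77116105e-01,  8.77305412e-01,
        -1.41789160e+02],
       [-1.32372988e-01,  8.67450609e-01,  4.79590275e-01,
        -1.20037745e+03],
       [ 0.00000000e+00,  0.00000000e+00,  0.00000000e+00,
         1.00000000e+00]])}
```

View pics/top0.png

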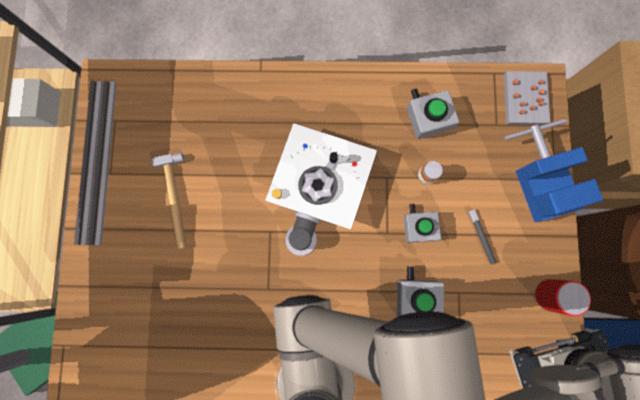

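View pics/side0.png

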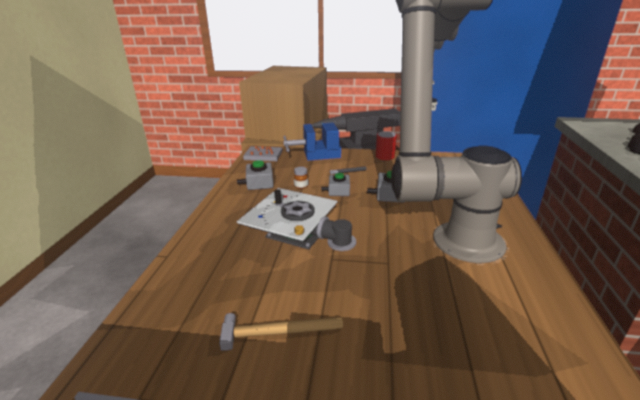

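The top view shows the gate plate around (320,175), with the lever post at (333,157), the red dot at (354,163), the blue dot at (305,146) and the nut at (277,193). There are three switch boxes, at (433,112), (422,225) and (420,297). The middle one looks smallest.

Run:
```python
import cv2
a=cv2.imread("pics/top0.png")
b=cv2.resize(a[118:218,262:386],None,fx=6,fy=6,interpolation=cv2.INTER_CUBIC);cv2.imwrite("pics/g.png",b)
b=cv2.resize(a[85:320,385:505],None,fx=2.5,fy=2.5,interpolation=cv2.INTER_CUBIC);cv2.imwrite("pics/b.png",b)
```

```text
(no output)
```

View pics/g.png

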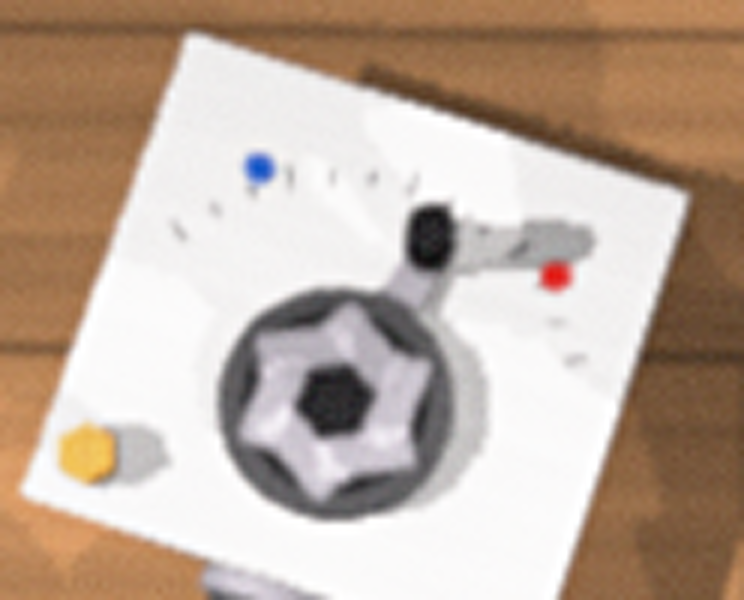

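View pics/b.png

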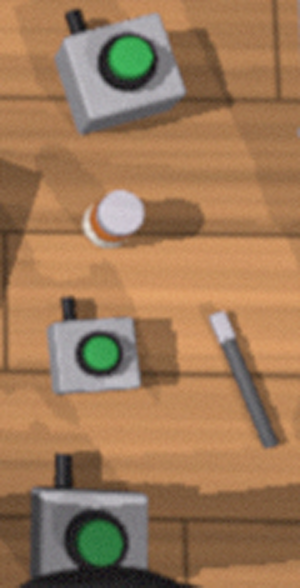

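The crop shows the ring centre at (337,404), the post top at (432,230), the red dot at (555,276) and the plate corners at (188,32), (690,190) and (22,492). In the second crop the smallest box is the middle one, with its button at (100,353), the jar above it and the chisel to its right.

Run:
```python
from h import *
import pickle
c=pickle.load(open("top0.pkl","rb"))
g=lambda x,y,z:at(c,262+(x+.5)/6-.5,118+(y+.5)/6-.5,z)
b=lambda x,y,z:at(c,385+(x+.5)/2.5-.5,85+(y+.5)/2.5-.5,z)
P={n:g(*p) for n,p in dict(ring=(337,404,87),post=(432,230,124),red=(555,276,72),blue=(259,167,72),cA=(188,32,70),cB=(690,190,70),cC=(22,492,70),nut=(88,450,90)).items()}
P["button"]=b(100,353,60);P["boxTL"]=b(50,325,50);P["boxTR"]=b(137,318,50);P["boxBR"]=b(140,386,50);P["boxBL"]=b(57,394,50);P["jar"]=b(121,212,75)
for k,v in P.items():print(k,v)
A,B,C=[P[k] for k in("cA","cB","cC")]
print(np.linalg.norm(A-B),np.linalg.norm(A-C))
ex=(A-C)/np.linalg.norm(A-C);ey=(A-B)/np.linalg.norm(A-B)
o=(A+B)/2-150*ex;o2=C-125*ey+85*ex;print("axis",o,o2,np.degrees(np.arctan2(ex[1],ex[0])),np.degrees(np.arctan2(-ey[0],ey[1])))
ax=P["ring"]
for a in(ax,(o+o2)/2):
  for k in("post","red","blue"):
    d=(P[k]-a)[:2];print(k,np.hypot(*d),np.degrees(np.arctan2(d[1],d[0])))
s=pickle.load(open("side0.pkl","rb"));
for k in P:print(k,np.round(px(s,P[k]),1))
im=cv2.resize(s["color"][140:270,220:420],None,fx=4,fy=4,interpolation=cv2.INTER_CUBIC);cv2.imwrite("pics/s.png",im)
```

```text
ring [539.    2.8  87. ]
post [611.7 -39.1 124. ]
red [603.9 -97.6  72. ]
blue [654.6  41.9  72. ]
cA [720.9  77.2  70. ]
cB [ 646.6 -160.9   70. ]
cC [498.6 148.4  70. ]
nut [515.5 115.9  90. ]
button [ 433.  -294.1   60. ]
boxTL [ 464.5 -241.3   50. ]
boxTR [ 473.8 -338.6   50. ]
boxBR [ 397.9 -340.    50. ]
boxBL [ 387.6 -248.1   50. ]
jar [ 589.2 -316.9   75. ]
249.42353537707706 233.42392765095866
axis [540.89832093   3.90366419  70.        ] [542.31342418   3.14777672  70.        ] -17.759633555682704 -17.33072865678108
post 83.91007090927766 -29.95661639927878
red 119.54986407353208 -57.1207930802865
blue 122.03347901293319 18.68735150521116
post 82.03742284252172 -31.30466845153361
red 118.77276477341994 -58.36664990647986
blue 119.33255284046756 18.758157302752295
ring [297.6 207.7]
post [277.7 190.3]
red [284.7 195.8]
blue [259.8 215.9]
cA [236.2 221.2]
cB [277.  187.4]
cC [302.4 239. ]
nut [298.4 226.7]
button [338.9 176.6]
boxTL [329.3 184.7]
boxTR [329.7 173.6]
boxBR [348.7 174.3]
boxBL [349.7 184.8]
jar [300.1 168.9]
```

View pics/s.png

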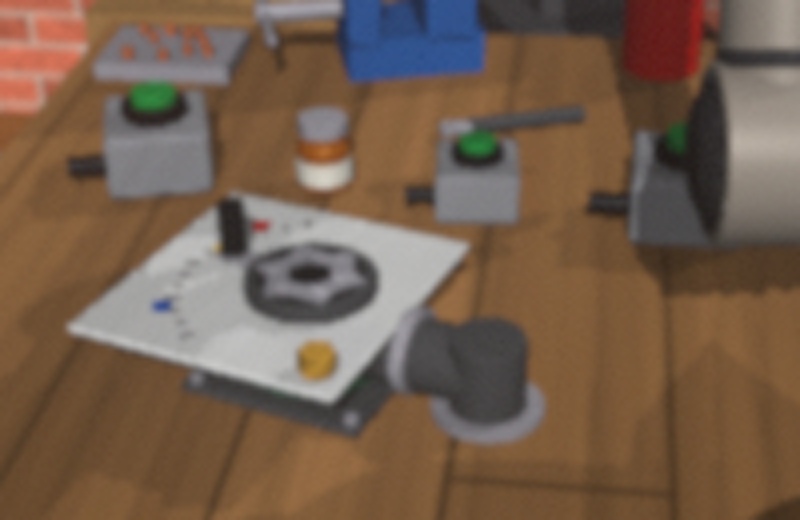

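```bash
python3 -m crank '[[0,0,0,0,0,-0.1435],[0,0,0,0,0,-0.1435],[0.0573,-0.0109,0,0,0,0],[0.0573,-0.0109,0,0,0,0],[0.0573,-0.0109,0,0,0,0]]' 0
python3 -m crank '[[0.0573,-0.0109,0,0,0,0],[0.0573,-0.0109,0,0,0,0],[0.0573,-0.0109,0,0,0,0],[0.0573,-0.0109,0,0,0,0],[0.0573,-0.0109,0,0,0,0]]'
python3 -m crank '[[0.0573,-0.0109,0,0,0,0],[0.0573,-0.0109,0,0,0,0],[0.0573,-0.0109,0,0,0,0],[0.0573,-0.0109,0,0,0,0],[0,0,0,0,0,0]]'
python3 - <<'E'
from h import *
o=bot.get_obs();print(o['tool_pos'],o['tcp_rot'])
c=bot.capture("wrist");cv2.imwrite("pics/w1.png",c["color"]);print(c["tool_from_camera"],c["fov_y"],c["cx"],c["cy"])
E
```

```text
time: 0.72
tool_pos: [272.6, -383.8, 199.1]
tcp_rot: [-3.141, -0.0, 0.564]
contact_force: [0.7, -1.7, -0.6]
grip_width: 46.2
finger_force: 0.0
time: 1.35
tool_pos: [485.6, -184.3, 199.2]
tcp_rot: [-3.141, 0.0, 0.565]
contact_force: [0.4, -1.3, -0.3]
grip_width: 0.4
finger_force: 0.0
time: 1.98
tool_pos: [656.2, -22.9, 197.4]
tcp_rot: [-3.14, 0.001, 0.569]
contact_force: [-0.2, -0.2, -0.7]
grip_width: 0.3
finger_force: 0.0
[656.23782664 -22.87519132 197.37286332] [-3.13987096e+00  9.03203971e-04  5.69311945e-01]
[[-4.15110545e-04  9.61925982e-01  2.73309773e-01  7.27146146e+01]
 [ 9.99999880e-01  3.27831936e-04  3.65008674e-04 -1.15022062e+00]
 [ 2.61511656e-04  2.73309892e-01 -9.61926003e-01 -1.86222176e+02]
 [ 0.00000000e+00  0.00000000e+00  0.00000000e+00  1.00000000e+00]] 66.75848630591088 321.69587053104556 199.2316200841017
```

View pics/w1.png

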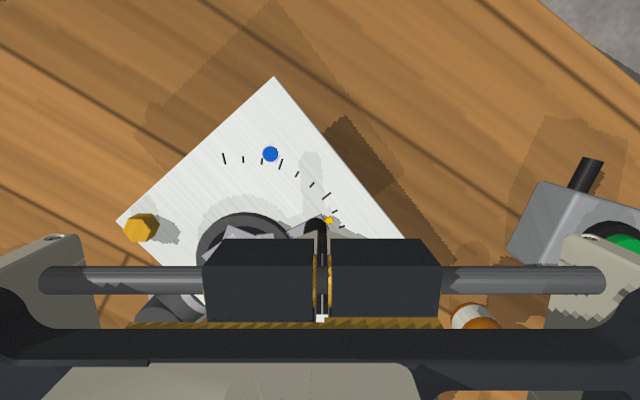

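The wrist view shows the yellow pointer tip at (328,220) and the blue dot at (270,154). The fingers hide the red dot. I'll go down beside the post and push, stopping a little short.

```bash
python3 -m crank '[[0,0,0.051,0,0,0],[0,0,0.051,0,0,0],[0,0,0,0,0,0],[-0.01,0,0,0,0,0],[-0.01,0,0,0,0,0]]'
python3 -m crank '[[-0.009,0,0,0,0,0],[-0.009,0,0,0,0,0],[-0.009,0,0,0,0,0],[-0.009,0,0,0,0,0],[0,0,0,0,0,0]]'
python3 - <<'E'
from h import *
import pickle
o=bot.get_obs();print(o['tool_pos'],o['tcp_rot'])
c=bot.capture("top");cv2.imwrite("pics/t2.png",cv2.resize(c["color"][100:230,250:420],None,fx=4,fy=4,interpolation=cv2.INTER_CUBIC));pickle.dump(c,open("t2.pkl","wb"))
E
```

```text
time: 2.65
tool_pos: [638.6, -38.1, 100.3]
tcp_rot: [3.138, -0.003, 0.564]
contact_force: [-0.6, -0.1, -0.3]
grip_width: 0.4
finger_force: 0.0
time: 3.28
tool_pos: [607.0, -56.7, 97.4]
tcp_rot: [-3.141, 0.0, 0.564]
contact_force: [-0.1, 0.5, -0.9]
grip_width: 0.6
finger_force: 0.0
[606.99496752 -56.71736379  97.44760693] [-3.14148165e+00  2.83375282e-04  5.64213513e-01]
```

View pics/t2.png

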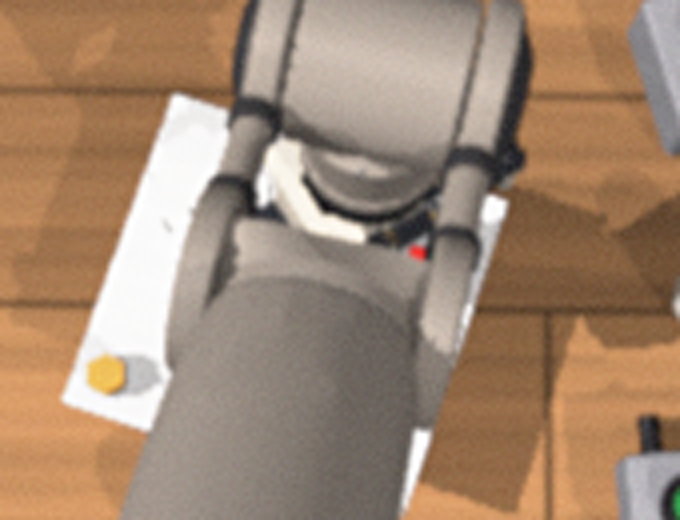

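The arm hides the lever from above. The red dot shows at (419,252) in the crop. I'll back off, lift, and shift towards -x so the wrist camera sees the scale.

```bash
python3 -m crank '[[0.015,0,0,0,0,0],[0,0,-0.055,0,0,0],[0,0,-0.055,0,0,0],[-0.05,0,0,0,0,0],[-0.05,0,0,0,0,0]]'
python3 -m crank '[[0,0,0,0,0,0],[0,0,0,0,0,0]]'
python3 - <<'E'
from h import *
import pickle
o=bot.get_obs();print(o['tool_pos'],o['tcp_rot'],o['dq'].round(3))
c=bot.capture("wrist");c["obs"]=o;cv2.imwrite("pics/w3.png",c["color"]);pickle.dump(c,open("w3.pkl","wb"))
E
```

```text
time: 3.95
tool_pos: [535.4, -102.1, 208.0]
tcp_rot: [3.14, -0.001, 0.566]
contact_force: [1.2, -0.2, 1.1]
grip_width: 0.7
finger_force: 0.0
time: 4.2
tool_pos: [536.5, -101.8, 207.7]
tcp_rot: [3.141, -0.001, 0.565]
contact_force: [0.8, 0.4, -0.4]
grip_width: 0.1
finger_force: 0.0
[ 536.49275952 -101.75324274  207.74629328] [ 3.14080254e+00 -1.07872615e-03  5.64568322e-01] [ 0.015  0.016 -0.014  0.001  0.001 -0.001]
```

View pics/w3.png

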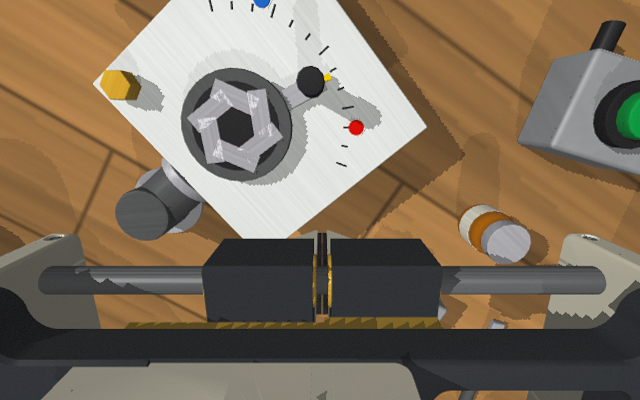

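The wrist view is clear: ring centre (236,125), post top (311,81), pointer tip (329,77), red dot (356,128), blue dot (262,0) and plate corner (427,127).

```bash
cat >> h.py <<'E'
from scipy.spatial.transform import Rotation
def wE(c):
    o=c["obs"];T=np.eye(4);T[:3,:3]=Rotation.from_euler("xyz",o["tcp_rot"]).as_matrix();T[:3,3]=o["tool_pos"]
    return np.linalg.inv(T@np.array(c["tool_from_camera"]))
def wat(c,u,v,z):
    o,d=ray(c,u,v,wE(c));return (o+d*(z-o[2])/d[2]).round(1)
def rep(c,P):
    Q={k:wat(c,*p) for k,p in P.items()}
    for k,v in Q.items():
        for a in ((Q["ring"]),):
            d=(v-a)[:2];print(k,v,np.hypot(*d).round(1),np.degrees(np.arctan2(d[1],d[0])).round(1))
E
python3 - <<'E'
from h import *
import pickle
c=pickle.load(open("w3.pkl","rb"))
rep(c,dict(ring=(236,125,87),post=(311,81,124),tip=(329,77,76),red=(356,128,72),corner=(427,127,70),nut=(121,84,90),hub=(236,125,70)))
E
```

```text
ring [542.8   3.3  87. ] 0.0 0.0
post [614.3 -40.6 124. ] 83.9 -31.5
tip [629.8 -49.8  76. ] 101.9 -31.4
red [603.8 -99.8  72. ] 119.8 -59.4
corner [ 644.1 -161.8   70. ] 193.7 -58.5
nut [518.7 111.5  90. ] 110.9 102.6
hub [539.8   6.9  70. ] 4.7 129.8
```

The lever has not moved (-31.4°; red dot at -59.4°): the narrow finger edge slid past beside the post. I'll align the tool with the tangent and follow the arc, so the finger stays centred on the post.

```bash
python3 -m crank '[[0,0,0,0,0,-0.153],[0,0,0,0,0,-0.153],[0,0,0,0,0,-0.152],[0.0442,0.0116,0,0,0,0],[0.0442,0.0116,0,0,0,0]]'
python3 -m crank '[[0.0442,0.0116,0,0,0,0],[0,0,0,0,0,0],[0,0,0,0,0,0]]'
```

```text
time: 4.88
tool_pos: [603.4, -37.1, 207.3]
tcp_rot: [3.141, -0.0, 1.023]
contact_force: [1.3, -0.2, 0.3]
grip_width: 0.4
finger_force: 0.0
time: 5.25
tool_pos: [634.5, -6.3, 206.6]
tcp_rot: [-3.141, 0.001, 1.024]
contact_force: [-0.4, -0.2, 0.1]
grip_width: 0.3
finger_force: 0.0
```

```bash
python3 -m crank '[[0,0,0.055,0,0,0],[0,0,0.055,0,0,0],[0,0,0,0,0,0],[-0.009,0,0,0,0,0],[-0.009,0,0,0,0,0]]'
python3 -m crank '[[-0.005,0.001,0,0,0,0.06],[-0.005,0.001,0,0,0,0.06]]'
python3 -m crank '[[-0.005,0.001,0,0,0,0.06],[-0.005,0.001,0,0,0,0.06]]'
python3 - <<'E'
from h import *
o=bot.get_obs();print(o['tool_pos'],o['contact_force'])
E
```

```text
time: 5.88
tool_pos: [626.4, -23.3, 100.4]
tcp_rot: [3.137, -0.002, 1.023]
contact_force: [-0.4, 0.6, 0.1]
grip_width: 0.2
finger_force: 0.0
time: 6.12
tool_pos: [622.0, -32.7, 99.8]
tcp_rot: [3.138, -0.002, 0.9]
contact_force: [0.1, 1.1, -0.7]
grip_width: 0.3
finger_force: 0.0
time: 6.38
tool_pos: [617.1, -41.6, 99.7]
tcp_rot: [3.138, -0.002, 0.78]
contact_force: [0.3, -0.5, 0.0]
grip_width: 0.5
finger_force: 0.0
[617.1212516  -41.62757762  99.73723286] [ 0.30420522 -0.51895222  0.04024842]
```

```bash
python3 -m crank '[[0.015,0,0,0,0,0],[0,0,-0.055,0,0,0],[0,0,-0.055,0,0,0],[-0.05,0,0,0,0,0],[-0.05,0,0,0,0,0]]'
python3 -m crank '[[-0.03,0,0,0,0,0],[0,0,0,0,0,0],[0,0,0,0,0,0]]'
cat > look.py <<'E'
from h import *
import pickle,sys
o=bot.get_obs();c=bot.capture("wrist");c["obs"]=o;pickle.dump(c,open(sys.argv[1]+".pkl","wb"))
cv2.imwrite(f"pics/{sys.argv[1]}.png",c["color"])
print(o["tool_pos"],o["tcp_rot"])
hsv=cv2.cvtColor(c["color"],cv2.COLOR_BGR2HSV)
for n,lo,hi,z in(("red",(0,200,150),(4,255,255),72),("yel",(20,200,130),(32,255,255),76)):
    m=cv2.inRange(hsv,lo,hi)
    k,l,s,ce=cv2.connectedComponentsWithStats(m)
    for i in range(1,k):
        if s[i,4]>12:
            p=wat(c,*ce[i],z);d=p[:2]-[542,3.5];print(n,s[i,4],ce[i].round(1),p,np.hypot(*d).round(1),np.degrees(np.arctan2(d[1],d[0])).round(1))
E
python3 look.py w4
```

```text
time: 7.0
tool_pos: [556.7, -100.6, 209.4]
tcp_rot: [3.138, -0.002, 0.786]
contact_force: [0.1, -0.7, -0.2]
grip_width: 0.7
finger_force: 0.0
time: 7.38
tool_pos: [536.0, -121.2, 208.3]
tcp_rot: [3.14, -0.001, 0.784]
contact_force: [0.2, 0.4, 0.1]
grip_width: 0.3
finger_force: 0.0
[ 536.01378817 -121.17240518  208.25879387] [ 3.13999014e+00 -1.22876383e-03  7.83663468e-01]
red 160 [354.6 122.1] [604.6 -99.1  72. ] 120.2 -58.6
yel 252 [116.7  16.3] [513.6 127.7  76. ] 127.4 102.9
yel 15 [113.3  15.5] [512.  130.3  76. ] 130.3 103.3
yel 41 [336.9  65.7] [628.7 -48.   76. ] 100.8 -30.7
```

View pics/w4.png

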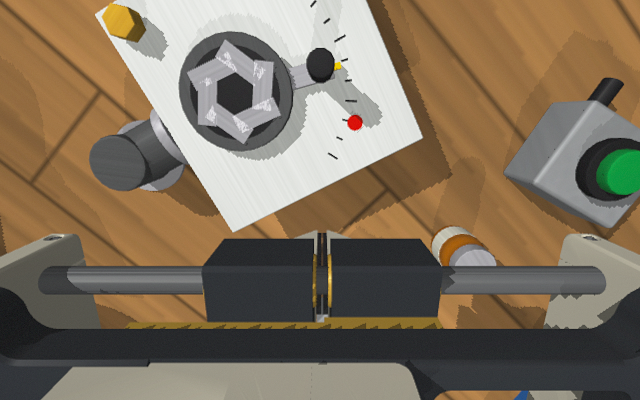

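The lever is still at about -31° (pointer tip at (337,66), red dot at (355,122)), even though the TCP passed straight through the post's spot at z≈100. The real fingertips may sit higher than the nominal TCP. I'll check by descending at the same clear spot beside the post, lower and guarded.

```bash
python3 -m crank '[[0,0,0,0,0,-0.12],[0,0,0,0,0,-0.119],[0.0498,0.0081,0,0,0,0],[0.0498,0.0081,0,0,0,0],[0.0498,0.0081,0,0,0,0]]'
python3 -m crank '[[0,0,0,0,0,0],[0,0,0.055,0,0,0],[0,0,0.055,0,0,0],[0,0,0.01,0,0,0],[0,0,0,0,0,0]]'
python3 -m crank '[[0,0,0.003,0,0,0],[0,0,0,0,0,0]]'
python3 - <<'E'
from h import *
import pickle
c=pickle.load(open("w4.pkl","rb"));T=np.linalg.inv(np.array(c["tool_from_camera"]))
im=cv2.resize(c["color"][190:340,250:395],None,fx=5,fy=4,interpolation=cv2.INTER_NEAREST)
f=200/np.tan(np.radians(c["fov_y"])/2)
for x in(-9.5,0,9.5):
  for z in(0,-19,-30):
    q=T@[x,0,z,1];u=c["cx"]+f*q[0]/-q[2];v=c["cy"]-f*q[1]/-q[2];print(x,z,round(u),round(v))
    cv2.circle(im,(int((u-250)*5),int((v-190)*4)),3,{0:(0,0,255),-19:(0,255,0),-30:(255,0,255)}[z],-1)
cv2.imwrite("pics/f.png",im)
E
```

```text
time: 8.05
tool_pos: [635.2, -4.4, 207.4]
tcp_rot: [3.141, -0.0, 1.023]
contact_force: [0.5, -0.2, 0.3]
grip_width: 0.4
finger_force: 0.0
time: 8.68
tool_pos: [634.2, -6.9, 88.2]
tcp_rot: [3.141, -0.0, 1.022]
contact_force: [0.0, -0.0, 0.6]
grip_width: 0.4
finger_force: 0.0
time: 8.93
tool_pos: [634.5, -7.1, 86.2]
tcp_rot: [3.139, -0.001, 1.022]
contact_force: [0.0, 0.2, 0.2]
grip_width: 0.6
finger_force: 0.0
-9.5 0 324 242
-9.5 -19 324 255
-9.5 -30 324 264
0 0 324 229
0 -19 324 240
0 -30 324 248
9.5 0 324 215
9.5 -19 324 225
9.5 -30 324 233
```

View pics/f.png

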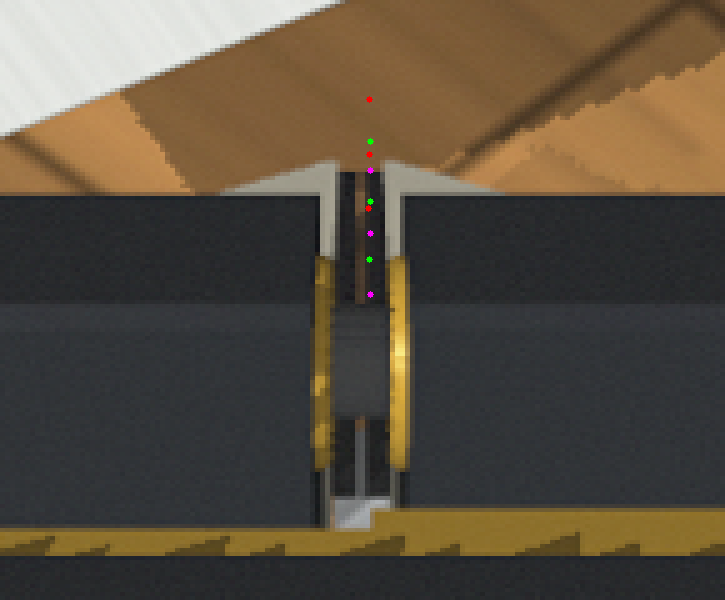

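In the enlarged crop, the visible tips (grey ends near row 165) match a point about 30 mm behind the nominal TCP (magenta), so the tips do sit higher than stated. That explains the misses over the 124 mm post top. I'll go lower, watch the force, and push along the arc.

```bash
python3 -m crank '[[0,0,0.006,0,0,0],[0,0,0.006,0,0,0],[0,0,0.002,0,0,0],[0,0,0,0,0,0]]'
python3 -m crank '[[-0.009,0,0,0,0,0],[-0.009,0,0,0,0,0],[0,0,0,0,0,0]]'
python3 -m crank '[[-0.005,0.001,0,0,0,0.06]]'
python3 -m crank '[[-0.005,0.001,0,0,0,0.06]]'
```

```text
time: 9.43
tool_pos: [633.4, -6.9, 70.0]
tcp_rot: [-3.141, 0.0, 1.022]
contact_force: [-0.8, 0.3, 0.2]
grip_width: 0.2
finger_force: 0.0
time: 9.8
tool_pos: [623.9, -23.1, 70.6]
tcp_rot: [3.141, 0.0, 1.021]
contact_force: [-0.5, -0.1, 0.3]
grip_width: 0.6
finger_force: 0.0
time: 9.93
tool_pos: [622.7, -26.8, 70.6]
tcp_rot: [3.141, -0.001, 0.96]
contact_force: [1.0, 2.2, 0.0]
grip_width: 0.7
finger_force: 1.3
time: 10.05
tool_pos: [620.8, -31.5, 70.7]
tcp_rot: [3.141, -0.001, 0.9]
contact_force: [2.6, 2.8, -0.7]
grip_width: 0.2
finger_force: 1.3
```

Contact: the post is pushed with about 3 N. I'll continue most of the arc, then look.

```bash
python3 -m crank '[[-0.005,0.001,0,0,0,0.06],[-0.005,0.001,0,0,0,0.06],[-0.005,0.001,0,0,0,0.06],[-0.005,0.001,0,0,0,0.06],[-0.005,0.001,0,0,0,0.06]]'
python3 -m crank '[[0,0,0,0,0,0],[0.015,0,0,0,0,0],[0,0,-0.06,0,0,0],[0,0,-0.06,0,0,0],[0,0,-0.01,0,0,0]]'
python3 -m crank '[[-0.055,0,0,0,0,0],[-0.055,0,0,0,0,0],[0,0,0,0,0,0],[0,0,0,0,0,0]]'
python3 look.py w5
```

```text
time: 10.68
tool_pos: [607.2, -53.1, 70.8]
tcp_rot: [3.14, -0.002, 0.6]
contact_force: [3.2, -0.4, -1.2]
grip_width: 0.2
finger_force: 1.4
time: 11.3
tool_pos: [621.3, -43.9, 205.6]
tcp_rot: [3.135, -0.006, 0.603]
contact_force: [-0.4, 0.3, -1.1]
grip_width: 0.4
finger_force: 0.0
time: 11.8
tool_pos: [528.5, -106.2, 200.2]
tcp_rot: [-3.141, -0.0, 0.602]
contact_force: [1.2, -0.0, 0.6]
grip_width: 0.7
finger_force: 0.0
[ 528.45400959 -106.2441105   200.15033359] [-3.14127387e+00 -1.73896076e-04  6.01936077e-01]
red 162 [360.3 118.9] [604.9 -99.1  72. ] 120.3 -58.5
yel 194 [107.5  58.8] [514.2 129.8  76. ] 129.3 102.4
yel 21 [118.8  62.5] [517.2 119.7  76. ] 118.8 102.0
yel 13 [113.5  78.5] [501.3 117.9  76. ] 121.4 109.6
yel 33 [342.3 115.5] [597.2 -82.   76. ] 101.8 -57.2
```

The pointer is at -57.2° and the red dot at -58.5°, which puts the line about 2.7 mm off the dot's middle. That is inside tolerance, but I'll nudge it about 1.2° further.

```bash
python3 -m crank '[[0.055,0.0004,0,0,0,0],[0.055,0.0004,0,0,0,0],[0,0,0,0,0,0],[0,0,0.06,0,0,0],[0,0,0.06,0,0,0]]'
python3 -m crank '[[0,0,0.009,0,0,0],[0,0,0,0,0,0],[-0.006,0,0,0,0,0],[-0.005,0,0,0,0,0],[0,0,0,0,0,0]]'
python3 - <<'E'
from h import *
o=bot.get_obs();d=o["tool_pos"][:2]-[607.2,-53.1];p=o["tcp_rot"][2];print("remaining to old contact",d@[np.cos(p),np.sin(p)],"lat",d@[np.sin(p),-np.cos(p)],o["contact_force"])
E
```

```text
time: 12.48
tool_pos: [619.6, -44.4, 79.1]
tcp_rot: [3.14, -0.001, 0.603]
contact_force: [0.8, 0.1, -0.5]
grip_width: 0.2
finger_force: 0.0
time: 13.1
tool_pos: [610.2, -51.7, 72.7]
tcp_rot: [3.14, -0.001, 0.601]
contact_force: [0.3, 0.4, -0.5]
grip_width: 0.6
finger_force: 0.0
remaining to old contact 3.238803066825514 lat 0.5145192384625707 [ 0.29377455  0.38782705 -0.47365326]
```

```bash
python3 -m crank '[[-0.0025,0,0,0,0,0.01],[-0.0025,0,0,0,0,0.01],[0,0,0,0,0,0]]'
python3 -m crank '[[0.015,0,0,0,0,0],[0,0,0,0,0,0],[0,0,-0.06,0,0,0],[0,0,-0.06,0,0,0],[0,0,-0.01,0,0,0]]'
python3 -m crank '[[-0.055,0,0,0,0,0],[-0.055,0,0,0,0,0],[0,0,0,0,0,0],[0,0,0,0,0,0]]'
python3 look.py w6
```

```text
time: 13.48
tool_pos: [606.1, -54.1, 71.6]
tcp_rot: [3.141, -0.001, 0.582]
contact_force: [1.2, 0.5, 1.5]
grip_width: 0.6
finger_force: 0.5
time: 14.1
tool_pos: [620.1, -46.4, 206.4]
tcp_rot: [3.135, -0.006, 0.582]
contact_force: [-0.2, -0.3, -0.6]
grip_width: 0.6
finger_force: 0.0
time: 14.6
tool_pos: [526.4, -106.3, 201.1]
tcp_rot: [-3.141, 0.0, 0.581]
contact_force: [-0.0, 0.4, 0.2]
grip_width: 0.2
finger_force: 0.0
[ 526.3939583  -106.28132638  201.06823637] [-3.14125493e+00  9.56950177e-05  5.81142892e-01]
red 161 [360.  116.3] [604.8 -99.1  72. ] 120.3 -58.5
yel 163 [107.3  59.6] [516.  130.4  76. ] 129.5 101.6
yel 26 [118.2  66.1] [516.3 119.5  76. ] 118.8 102.5
yel 22 [104.5  76.5] [500.5 126.9  76. ] 130.2 108.6
yel 16 [116.9  81. ] [503.3 115.3  76. ] 118.3 109.1
yel 34 [341.6 114.5] [596.1 -82.6  76. ] 101.7 -57.9
```

Now 0.6° off, about 1.3 mm. Next the button: stop short of it with a wrist view by code.

```bash
python3 -m crank '[[-0.0482,0.0211,0,0,0,0],[-0.0482,0.0211,0,0,0,0],[-0.0482,0.0211,0,0,0,0],[-0.0482,0.0211,0,0,0,0],[-0.0482,0.0211,0,0,0,0]]'
python3 -m crank '[[0,0,0,0,0,0],[0,0,0,0,0,0]]'
sed -i 's/^for n,lo/for n,lo/; s/(("red"/(("grn",(50,150,80),(75,255,255),62),("red"/' look.py; python3 look.py w7
```

```text
time: 15.28
tool_pos: [383.1, -327.9, 201.1]
tcp_rot: [3.141, -0.0, 0.583]
contact_force: [0.8, -0.6, -0.7]
grip_width: 0.4
finger_force: 0.0
time: 15.52
tool_pos: [383.8, -326.3, 201.0]
tcp_rot: [-3.141, -0.0, 0.582]
contact_force: [-0.3, -0.2, 0.4]
grip_width: 0.0
finger_force: 0.0
[ 383.83982274 -326.3149142   201.00005049] [-3.14082339e+00 -3.68259053e-04  5.82123607e-01]
grn 977 [323.1 127.5] [ 432.5 -294.4   62. ] 317.4 -110.2
red 106 [446.1 395.9] [ 233.6 -620.3   72. ] 695.9 -116.3
```

```bash
python3 -m crank '[[0.0582,0,0,0,0,0],[0,0,0,0,0,0],[0,0,0.06,0,0,0],[0,0,0.06,0,0,0],[0,0,0,0,0,0]]'
for i in 1 2; do :; done
python3 -m crank '[[0,0,0.006,0,0,0],[0,0,0.006,0,0,0]]'
python3 -m crank '[[0,0,0.004,0,0,0],[0,0,0.004,0,0,0],[0,0,0,0,0,0]]'
```

```text
time: 16.2
tool_pos: [429.4, -291.9, 78.0]
tcp_rot: [-3.132, 0.003, 0.583]
contact_force: [-0.1, -0.1, 0.4]
grip_width: 0.4
finger_force: 0.0
time: 16.45
tool_pos: [433.1, -296.0, 71.6]
tcp_rot: [3.137, -0.001, 0.582]
contact_force: [-0.2, 0.4, -0.2]
grip_width: 0.4
finger_force: 0.0
time: 16.82
tool_pos: [431.6, -294.8, 61.4]
tcp_rot: [-3.141, 0.0, 0.582]
contact_force: [-0.2, -1.4, 0.1]
grip_width: -0.0
finger_force: 0.0
```

```bash
python3 -m crank '[[0,0,0.006,0,0,0],[0,0,0.006,0,0,0],[0,0,0,0,0,0]]'
python3 -m crank '[[0,0,0.004,0,0,0],[0,0,0.002,0,0,0],[0,0,0,0,0,0]]'
python3 -m crank '[[0,0,0.003,0,0,0],[0,0,0,0,0,0]]'
```

```text
time: 17.2
tool_pos: [431.4, -294.5, 48.7]
tcp_rot: [-3.14, 0.0, 0.582]
contact_force: [0.0, -0.2, -1.1]
grip_width: 0.6
finger_force: 0.0
time: 17.58
tool_pos: [431.9, -295.0, 43.5]
tcp_rot: [3.141, -0.0, 0.582]
contact_force: [-0.6, 0.5, 2.3]
grip_width: 0.5
finger_force: 1.1
time: 17.82
tool_pos: [431.9, -295.0, 40.5]
tcp_rot: [3.141, -0.0, 0.582]
contact_force: [0.7, 0.5, 3.9]
grip_width: 0.1
finger_force: 1.9
```

Spring contact is building; a bit further to the stop.

```bash
python3 -m crank '[[0,0,0.002,0,0,0],[0,0,0,0,0,0]]'
python3 -m crank '[[0,0,0.001,0,0,0],[0,0,0,0,0,0]]'
```

```text
time: 18.08
tool_pos: [431.9, -295.0, 38.9]
tcp_rot: [3.141, -0.0, 0.582]
contact_force: [-0.7, -0.2, 7.1]
grip_width: 0.4
finger_force: 3.8
time: 18.32
tool_pos: [432.0, -295.0, 38.8]
tcp_rot: [3.14, -0.0, 0.582]
contact_force: [-3.1, 1.9, 15.7]
grip_width: 0.6
finger_force: 7.6
```

The button is fully down: force is 15.7 N and z has stopped moving. I'll lift clear and check.

```bash
python3 -m crank '[[0,0,-0.03,0,0,0],[0,0,-0.05,0,0,0],[0,0,-0.06,0,0,0],[0,0,0,0,0,0],[0,0,0,0,0,0]]'
python3 -m crank '[[0.0482,-0.0258,0,0,0,0],[0.0482,-0.0258,0,0,0,0],[0.0282,-0.0258,0,0,0,0],[0,0,0,0,0,0],[0,0,0,0,0,0]]'
python3 look.py w8
```

```text
time: 18.95
tool_pos: [431.2, -294.3, 176.5]
tcp_rot: [-3.14, 0.0, 0.582]
contact_force: [0.8, 0.4, -0.7]
grip_width: 0.5
finger_force: 0.0
time: 19.58
tool_pos: [492.6, -161.8, 176.0]
tcp_rot: [-3.14, 0.002, 0.582]
contact_force: [-1.0, -0.5, 0.6]
grip_width: 0.4
finger_force: 0.0
[ 492.58548942 -161.8245749   176.02724546] [-3.13963616e+00  1.74916989e-03  5.82098711e-01]
red 249 [333.9  46.6] [604.6 -99.1  72. ] 120.2 -58.6
yel 72 [311.   42.5] [595.8 -81.3  76. ] 100.4 -57.6
```

Lever still on the dot, arm clear.

```bash
python3 -c "
from plant import bot
print(bot.close_job())"
```

```text
the job is handed in; nothing more can be done
None
```

I pushed the lever round without gripping it, leaving its pointer about 2 mm from the red dot's middle, then pressed the green button down to its stop, moved clear and handed the job in at about 20 s; no verdict came back.

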